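# Square the heatsink up in the marking-out fence

### The job

Push the finned aluminium heatsink along the desk with the fingertips, without lifting or tipping it, until its long side lies flat against the walnut fence and its end is up against the red stop, ready for marking out. Leave it there, and do not disturb the tubes, the valve socket, the volume knob or the screwdriver.

Things in the scene. Friction and masses are not known exactly. Their poses are not given: they have to be found in the camera images.
- heatsink: Loose finned aluminium heatsink, 100 mm (its x) by 120 mm (its y), 40 mm high, about 0.45 kg, on the desk on the robot's side of the fence, turned up to 20 degrees from it. 10 mm base plate with nine 4 mm fins along y, 8 mm apart; the long sides (x = -50, +50 mm) are plain walls, the ends (y = -60, +60 mm) flush fin ends. Origin: centre of its underside. Slides with a few N.
- fence: Fixed walnut bar on the desk with brass screws, 24 mm (x) by 500 mm (its y, lengthwise) by 30 mm high. Origin: centre of its underside. Its x axis points away from the robot, so the working face is the plane x = -12 mm of its frame. It may be turned by up to 11 degrees and does not move.
- red_stop: Fixed red block, 60 mm (x) by 40 mm (its y) by 30 mm high, standing with its back on the fence's working face, near one end of the fence: the left or the right one. Turned with the fence; origin: centre of its underside. Its working face is the one 20 mm from its origin towards the middle of the fence.
- black_stop: Fixed black block of the same size and shape near the other end of the fence, not used for this heatsink. Origin: centre of its underside. The faces of the two stops are 350 to 390 mm apart.
- tube_a: Loose squat glass output tube on a black base, upright, 46 mm diameter, 84 mm high. Bystander: leave alone. Origin: centre of its underside.
- tube_b: Loose squat glass output tube on a black base, upright, 46 mm diameter, 84 mm high. Bystander: leave alone. Origin: centre of its underside.
- valve_socket: Loose round black bakelite valve socket, 48 mm flange diameter, 23 mm high. Bystander: leave alone. Origin: centre of its underside.
- volume_knob: Loose chrome knob standing on the desk, 42 mm diameter, 22 mm high. Bystander: leave alone. Origin: centre of its underside.
- screwdriver: Loose screwdriver, 180 mm long, lying at the right-hand side, roughly along world x, blade away from the robot. Bystander: leave alone.

How it is judged:
By the outcome, as a careful person would: the job done as asked, in the order asked, and still so for the second after the job is handed in, with the robot touching nothing.
It also fails if it takes over 45 s, if anything falls off the work surface, if the arm or the gripper's body presses on something with over 40 N, if the wrist force passes 120 N, or if a joint passes its speed limit or range.

### The arm

A 7-joint arm with a two-finger parallel gripper is mounted at the origin on the work surface. World frame = base frame: x ahead of the robot, y to its left, z up, the work surface at z = 0. Lengths are in m, angles in rad, forces in N, time in s.
With the tool pointing down it reaches from about 0.425 to 0.875 m from the base axis. Payload 4.7 kg.
Tool frame: the origin (TCP) lies midway between the tips of the shut fingers; the grasp point (between the pads) lies 19 mm behind it; x points along the fingers, z is the direction in which the jaws open and shut, and the axes are right-handed (so a half turn about x gives the same grasp; the last joint's range is limited). The gripper opens to 87 mm and grips with 3 to 60 N. Pads are 19 mm wide; open, the fingers measure 117 mm over their backs; the gripper's body (75 mm by 190 mm) begins 51 mm behind the grasp point.
Start: joints at [1.209, 0.321, -0.07, 1.45, 0.023, 1.371, -0.057], TCP at [0.239, -0.605, 0.192] pointing down, gripper open.
Joint ranges: [-2.86, 2.86], [-0.3, 2.09], [-1.38, 1.24], [0.06, 2.45], [-1.56, 4.7], [0.09, 2.05], [-2.69, 2.69]. Speed limits (rad/s): [2.57, 2.57, 3.14, 3.14, 3.14, 3.14, 3.14].

### API

Orientations are given as a rotation vector (axis times angle).
In Python, from bench import ctrl gives the robot as it stands.
- The arm moves only by the shell command python3 -m pendant 'ROWS' [OPENING] [FORCE]. ROWS is JSON, a list of rows, each an object with "travel": the shift along the tool's x, y, z in m, a list of three; "twist": the turn about the tool's x in rad. In form: [{"travel": [x, y, z], "twist": twist}, ...]. A call has 1 to 10 rows; each row is the pose to reach, as a shift and turn from the pose measured when the call began, along the tool's axes at that moment; what a row does not reach only later rows make up. A row lasts 1/8 s, in which the tool goes at most 62.5 mm and 10.7 degrees, less where a joint would pass 70% of its speed; a pose out of reach is approached as far as the arm can. A call with a gripper value outside its range is refused whole. OPENING is the opening, from -1 (shut) to 1 (fully open), so that 0 is half open, set as the call begins (- or left out, the last holds). The fingers move at their own pace and stop on an object; FORCE is the grip in N (left out, the last holds). Time passes only in rows, so rows that repeat a pose let the fingers close. It gives the time, the measured TCP pose, the force and the opening at its end, in the units of the state.
- ctrl.get_state(): the state, without advancing time (a new reading comes with each control period).
- ctrl.get_image(name): name is "side" or "top" or "wrist"; returns the picture (420x560x3 uint8, red, green, blue); there is no depth.
- ctrl.camera_model(name): a dict with "K" (3x3 intrinsics, pixels), "distortion" ([k1, k2, p1, p2, k3] as OpenCV has them; the pictures are not rectified), "rvec" (rotation vector, rad) and "tvec" (3), from world to camera coordinates, as OpenCV has them; the wrist camera has in their place "T_tool_cam" (4x4, takes a point from camera to tool coordinates, whose origin is the TCP and whose axes are the tool frame's). Camera axes: x right, y down, z forward; pixel columns grow to the right and rows downward; lengths in m; the calibration is good to about 2 mm. A picture is of the moment at which its call begins: read the wrist's pose just before it. camera_model takes no time and is no camera call.
- ctrl.close_job(): hands the job in, once; it reports no verdict.
The state is a dict: "time": time; "joint_positions": joint angles; "qd": joint speeds; "joint_torque": joint torques, N m; "position": TCP position; "tool_rot": TCP orientation; "ft_force": force on the tool from outside, world axes, zero at the start; "torque": the same for the moment, N m; "grip_width": opening from 0.0 (shut) to 1.0 (fully open).
Only numpy, scipy, OpenCV 4.12 (cv2) and the standard library are available. Lean on these libraries where they do the work, as an engineer would, in place of code of your own. Each camera call takes 0.05 s, during which the arm holds its last target.

## Working session

There is one attempt and no reset: what is moved stays moved. The work goes in short steps, Python scripts to look and compute and a shell command to move; the robot and the scene stay as the last step left them, time stands still between calls to the robot, and variables do not carry over. Pictures are saved under pics/ and viewed, and the job is handed in when it is done.

```bash
mkdir -p pics; ls; cat > h.py <<'E'
import numpy as np, cv2
from bench import ctrl
def cam(n):
    m=ctrl.camera_model(n); K=np.array(m["K"]);D=np.array(m["distortion"])
    if "rvec" in m:
        R=cv2.Rodrigues(np.array(m["rvec"],float))[0];t=np.array(m["tvec"],float).ravel()
    else:
        s=ctrl.get_state();T=np.eye(4);T[:3,:3]=cv2.Rodrigues(np.array(s["tool_rot"],float))[0];T[:3,3]=s["position"]
        W=np.linalg.inv(T@np.array(m["T_tool_cam"]));R=W[:3,:3];t=W[:3,3]
    return K,D,R,t
def ray(n,uv,z,c=None):
    K,D,R,t=c or cam(n)
    p=cv2.undistortPoints(np.array(uv,float).reshape(-1,1,2),K,D).reshape(-1,2)
    d=np.c_[p,np.ones(len(p))]@R; o=-R.T@t
    return o+d*((z-o[2])/d[:,2])[:,None]
def proj(n,P,c=None):
    K,D,R,t=c or cam(n)
    return cv2.projectPoints(np.array(P,float).reshape(-1,1,3),cv2.Rodrigues(R)[0],t,K,D)[0].reshape(-1,2)
def snap(n,f):
    im=ctrl.get_image(n);cv2.imwrite("pics/"+f,im[:,:,::-1]);return im
E
python3 - <<'E'
from h import *
s=ctrl.get_state();print({k:np.round(v,3) for k,v in s.items()})
snap("top","t0.png");snap("side","s0.png")
print(cv2.Rodrigues(np.array(s["tool_rot"],float))[0].round(3))
for n in("top","side"):
    K,D,R,t=cam(n);print(n,-R.T@t)
E
```

```text
pics
{'time': np.float64(0.0), 'joint_positions': array([ 1.209,  0.322, -0.07 ,  1.452,  0.023,  1.371, -0.057]), 'qd': array([ 0.   ,  0.001,  0.   , -0.   , -0.   , -0.   ,  0.001]), 'joint_torque': array([-0.0000e+00, -4.9129e+01, -4.0400e-01, -3.1252e+01, -6.4000e-02,
        4.4000e-02,  0.0000e+00]), 'position': array([ 0.238, -0.604,  0.191]), 'tool_rot': array([ 0.929,  1.366, -0.928]), 'ft_force': array([0.042, 0.72 , 0.552]), 'torque': array([-0.047, -0.029,  0.006]), 'grip_width': np.float64(1.0)}
[[-0.001  0.93   0.367]
 [ 0.002  0.367 -0.93 ]
 [-1.    -0.    -0.002]]
top [ 0.30322297 -0.06044858  1.09301384]
side [0.12470366 0.50234712 0.75828044]
```

View pics/t0.png

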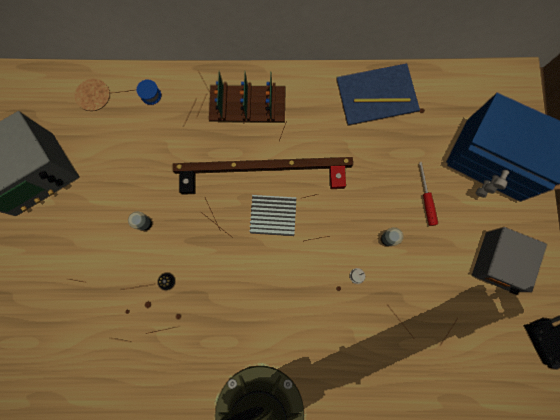

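View pics/s0.png

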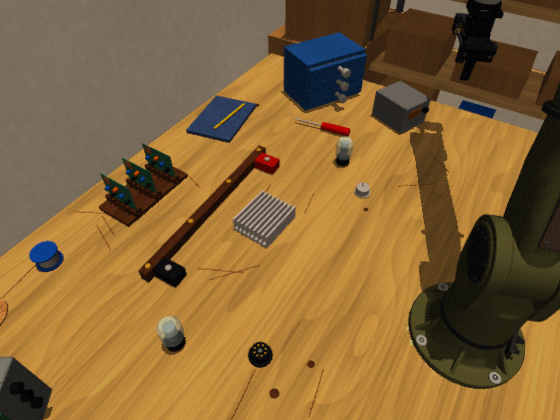

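The top view shows the fence at about (175..352, 165), the red stop at (338,177) on the right, the black stop at (187,183) and the heatsink at (273,216). Tube b is at (390,237), tube a at (140,221), the knob at (358,275), the socket at (166,281) and the screwdriver at (428,195). I'll zoom in and measure next.

```bash
python3 - <<'E'
from h import *
im=cv2.imread("pics/t0.png");c=im[140:260,160:440]
cv2.imwrite("pics/t0c.png",cv2.resize(c,None,fx=2.85,fy=2.85,interpolation=cv2.INTER_CUBIC))
im=cv2.imread("pics/s0.png");c=im[130:290,130:370]
cv2.imwrite("pics/s0c.png",cv2.resize(c,None,fx=3.3,fy=3.3,interpolation=cv2.INTER_CUBIC))
E
```

```text
(no output)
```

View pics/t0c.png

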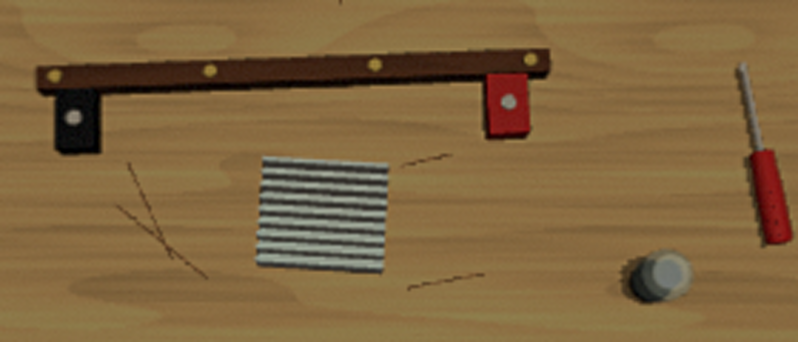

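View pics/s0c.png

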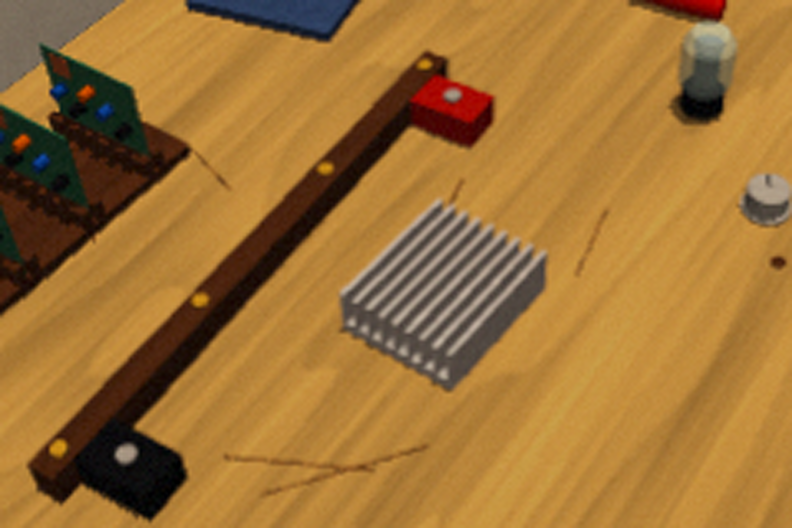

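```bash
python3 - <<'E'
from h import *
o=np.array([160,140]);P=lambda l:(np.array(l,float)+.5)/2.85-.5+o
so=np.array([130,130]);S=lambda l:(np.array(l,float)+.5)/3.3-.5+so
def show(n,a,b):print(n,(b*1000).round(0)[:,:2].tolist() if a is None else '')
hs=ray("top",P([(263,157),(388,163),(383,270),(256,264)]),.04)
show("hs top",None,hs)
hs2=ray("side",S([(341,294),(440,201),(547,256),(450,358)]),.04)
show("hs side",None,hs2)
for h in(hs,hs2):
    print([round(float(np.linalg.norm(h[i]-h[(i+1)%4])),4) for i in range(4)],h.mean(0).round(4),np.degrees(np.arctan2(*(h[0]-h[1])[:2])),np.degrees(np.arctan2(*(h[3]-h[2])[:2])))
sc=ray("top",P([(55,76),(210,70),(375,65),(531,59)]),.03);show("screws top",None,sc)
sc2=ray("side",S([(58,448),(200,300),(326,168),(425,65)]),.03);show("screws side",None,sc2)
show("fence top corners near",None,ray("top",P([(38,88),(549,71)]),.03))
show("fence top far",None,ray("top",P([(38,68),(548,49)]),.03))
# red stop top: far-left, far right, near right, near left
show("red top",None,ray("top",P([(485,73),(527,73),(529,135),(488,136)]),.03))
show("red side",None,ray("side",S([(430,77),(494,97),(475,134),(411,108)]),.03))
show("black top",None,ray("top",P([(55,92),(98,90),(99,150),(58,152)]),.03))
# bystanders
T=lambda l,z:ray("top",l,z)
show("tubes",None,np.r_[T([(393,236)],.084),T([(145,220)],.084)])
show("sock/knob",None,np.r_[T([(166,281)],.02),T([(358,275)],.02)])
show("driver",None,T(P([(742,66),(777,242)]),.01))
E
```

```text
hs top [[551.0, 27.0], [545.0, -91.0], [443.0, -86.0], [449.0, 32.0]]
hs side [[553.0, 25.0], [545.0, -92.0], [446.0, -86.0], [454.0, 33.0]]
[0.1185, 0.102, 0.1182, 0.1023] [ 0.4972 -0.0295  0.04  ] 2.7884076050350264 2.621297415970865
[0.1175, 0.0994, 0.1188, 0.0994] [ 0.4994 -0.0302  0.04  ] 3.9947937056622185 4.006062936769916
screws top [[634.0, 231.0], [640.0, 81.0], [645.0, -79.0], [651.0, -230.0]]
screws side [[638.0, 228.0], [643.0, 77.0], [649.0, -84.0], [654.0, -234.0]]
fence top corners near [[622.0, 247.0], [639.0, -247.0]]
fence top far [[642.0, 248.0], [661.0, -247.0]]
red top [[637.0, -185.0], [637.0, -226.0], [575.0, -226.0], [574.0, -187.0]]
red side [[641.0, -222.0], [581.0, -229.0], [569.0, -181.0], [632.0, -180.0]]
black top [[618.0, 230.0], [620.0, 189.0], [560.0, 185.0], [558.0, 224.0]]
tubes [[434.0, -334.0], [474.0, 296.0]]
sock/knob [[322.0, 252.0], [339.0, -254.0]]
driver [[649.0, -438.0], [475.0, -460.0]]
```

```bash
python3 -m pendant '[{"travel":[0,0.04,-0.043],"twist":-0.1},{"travel":[0,0.08,-0.086],"twist":-0.2},{"travel":[0,0.12,-0.129],"twist":-0.3},{"travel":[0,0.16,-0.172],"twist":-0.4},{"travel":[0,0.2,-0.215],"twist":-0.5},{"travel":[0,0.24,-0.258],"twist":-0.6},{"travel":[0,0.28,-0.301],"twist":-0.7},{"travel":[0,0.32,-0.344],"twist":-0.8},{"travel":[0,0.36,-0.387],"twist":-0.9},{"travel":[0,0.4,-0.43],"twist":-1.0}]' 0.2
cat >> h.py <<'E'
TH=np.radians(2.05)
def go(x,y,z,za=None):
    "travel/twist to reach world pose, za: desired world angle (deg) of tool z"
    s=ctrl.get_state();R=cv2.Rodrigues(np.array(s["tool_rot"],float))[0]
    a=np.degrees(np.arctan2(R[1,2],R[0,2]))
    print("pos",np.round(s["position"],4),"zang",a.round(2),"t",s["time"],"F",np.round(s["ft_force"],1),"q",np.round(s["joint_positions"],2))
    print("travel",(R.T@(np.array([x,y,z])-s["position"])).round(4),"twist",None if za is None else round(-np.radians((za-a+180)%360-180),3))
E
python3 -c "
from h import *
go(.505,.08,.15,2.05)"
```

```text
time: 1.35
position: [0.4528, -0.0556, 0.1918]
tool_rot: [0.151, 1.566, -0.15]
ft_force: [0.6, -0.7, -0.5]
grip_width: 0.598
pos [ 0.4528 -0.0556  0.1918] zang -11.0 t 1.35 F [ 0.6 -0.7 -0.5] q [ 0.72 -0.08 -0.62  1.89 -0.05  1.32 -0.07]
travel [0.0419 0.1431 0.0254] twist -0.228
```

```bash
python3 -m pendant '[{"travel":[0.01,0.05,0.009],"twist":-0.1},{"travel":[0.02,0.1,0.018],"twist":-0.2},{"travel":[0.04,0.143,0.0255],"twist":-0.228},{"travel":[0.09,0.143,0.0255],"twist":-0.228},{"travel":[0.09,0.143,0.0255],"twist":-0.228}]'
python3 - <<'E'
from h import *
go(.505,.08,.015,2.05)
snap("wrist","w1.png");snap("side","s1.png")
E
```

```text
time: 1.98
position: [0.5014, 0.0798, 0.0985]
tool_rot: [-0.028, 1.58, 0.03]
ft_force: [-0.4, 0.2, 0.1]
grip_width: 0.602
pos [0.5014 0.0798 0.0985] zang 2.14 t 1.975 F [-0.4  0.2  0.1] q [ 0.53  0.16 -0.79  1.89  0.12  1.15 -0.27]
travel [ 0.0834 -0.      0.0044] twist 0.002
```

View pics/w1.png

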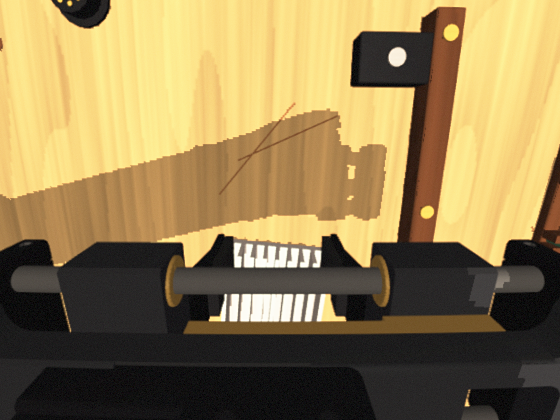

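View pics/s1.png

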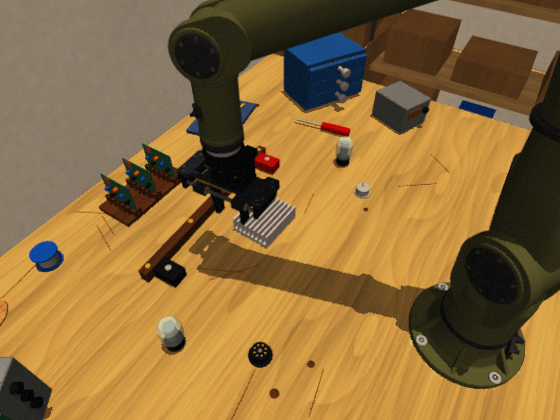

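The wrist view shows the heatsink at about (270,280), directly ahead of the two fingers, and the black stop and fence on the right are clear of the gripper. I'll go down and push along -y.

```bash
python3 -m pendant '[{"travel":[0.045,0,0.004],"twist":0},{"travel":[0.083,0,0.004],"twist":0},{"travel":[0.083,0,0.004],"twist":0},{"travel":[0.083,-0.015,0.004],"twist":0},{"travel":[0.083,-0.03,0.004],"twist":0},{"travel":[0.083,-0.037,0.004],"twist":0},{"travel":[0.083,-0.044,0.004],"twist":0},{"travel":[0.083,-0.051,0.004],"twist":0},{"travel":[0.083,-0.058,0.004],"twist":0}]'
python3 - <<'E'
from h import *
go(.508,-.02,.015,2.05)
snap("top","t2.png")
E
```

```text
time: 3.2
position: [0.511, 0.0215, 0.0194]
tool_rot: [-0.027, 1.572, 0.029]
ft_force: [-1.1, -0.3, 0.4]
grip_width: 0.6
pos [0.511  0.0215 0.0194] zang 2.04 t 3.2 F [-1.1 -0.3  0.4] q [ 0.57  0.27 -0.74  1.96  0.21  0.99 -0.23]
travel [ 0.0043 -0.0414 -0.0044] twist -0.0
```

View pics/t2.png

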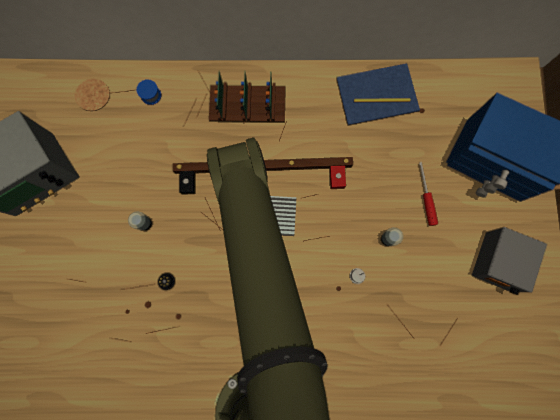

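```bash
python3 - <<'E'
from h import *
im=snap("side","s2.png");c=im[130:290,130:370]
cv2.imwrite("pics/s2c.png",cv2.resize(c[:,:,::-1],None,fx=3.3,fy=3.3,interpolation=cv2.INTER_CUBIC))
snap("wrist","w2.png")
E
```

```text
(no output)
```

View pics/s2c.png

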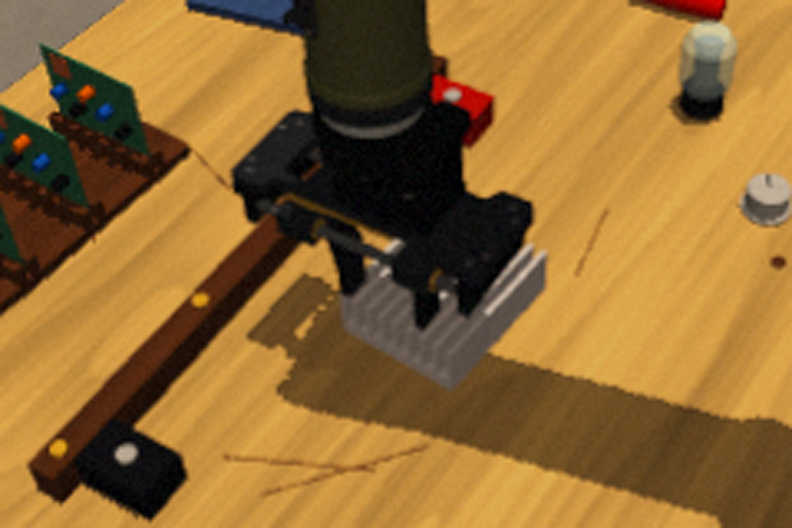

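View pics/w2.png

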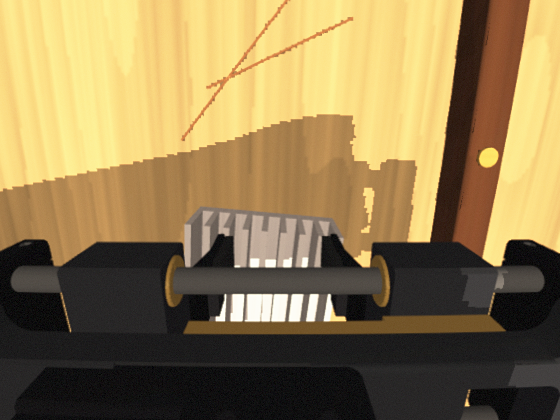

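```bash
python3 - <<'E'
from h import *
s=ctrl.get_state();p=np.array(s["position"]);print(p,s["ft_force"])
R=cv2.Rodrigues(np.array(s["tool_rot"],float))[0]
for nm,d in(("tcp",(0,0,0)),("far in",(0,0,.026)),("far out",(0,0,.041)),("near in",(0,0,-.026)),("near out",(0,0,-.041)),("near out,back40",(-.04,0,-.041))):
    w=p+R@np.array(d);uv=proj("side",[w])[0];print(nm,w.round(3),((uv-130)*3.3).round(0))
E
```

```text
[0.51095912 0.02147225 0.01930282] [-0.31227662  0.20884959  0.60885202]
tcp [0.511 0.021 0.019] [392. 332.]
far in [0.537 0.022 0.019] [362. 318.]
far out [0.552 0.023 0.019] [345. 310.]
near in [0.485 0.021 0.019] [423. 346.]
near out [0.47  0.02  0.019] [440. 354.]
near out,back40 [0.47  0.02  0.059] [439. 318.]
```

The side view shows the fingertips at crop (425,326) and (350,290). That puts them at z≈0.046, above the fins, so the tips retract when the fingers open. The heatsink hasn't moved. I'll back off, part-close the fingers and check the tip height.

```bash
python3 -m pendant '[{"travel":[0,0.03,0],"twist":0},{"travel":[0,0.06,-0.003],"twist":0},{"travel":[0,0.06,-0.006],"twist":0},{"travel":[0,0.06,-0.006],"twist":0}]' -0.2
python3 - <<'E'
from h import *
go(.508,-.02,.015,2.05)
im=snap("side","s3.png");c=im[130:290,130:370]
cv2.imwrite("pics/s3c.png",cv2.resize(c[:,:,::-1],None,fx=3.3,fy=3.3,interpolation=cv2.INTER_CUBIC))
s=ctrl.get_state();p=np.array(s["position"]);print(s["grip_width"])
R=cv2.Rodrigues(np.array(s["tool_rot"],float))[0]
for d in((0,0,.0),(0,0,.0255),(0,0,-.0255),(-.03,0,-.0255)):
    w=p+R@np.array(d);uv=proj("side",[w])[0];print(w.round(3),((uv-130)*3.3).round(0))
E
```

```text
time: 3.85
position: [0.5026, 0.0808, 0.0192]
tool_rot: [-0.027, 1.572, 0.028]
ft_force: [1.0, 0.1, -0.8]
grip_width: 0.404
pos [0.5026 0.0808 0.0192] zang 2.01 t 3.85 F [ 1.   0.1 -0.8] q [ 0.49  0.27 -0.77  1.96  0.22  0.99 -0.35]
travel [ 0.0042 -0.1009  0.0018] twist -0.001
0.4054595350624954
[0.503 0.08  0.019] [353. 392.]
[0.528 0.081 0.019] [323. 378.]
[0.477 0.079 0.019] [384. 407.]
[0.477 0.079 0.049] [381. 380.]
```

View pics/s3c.png

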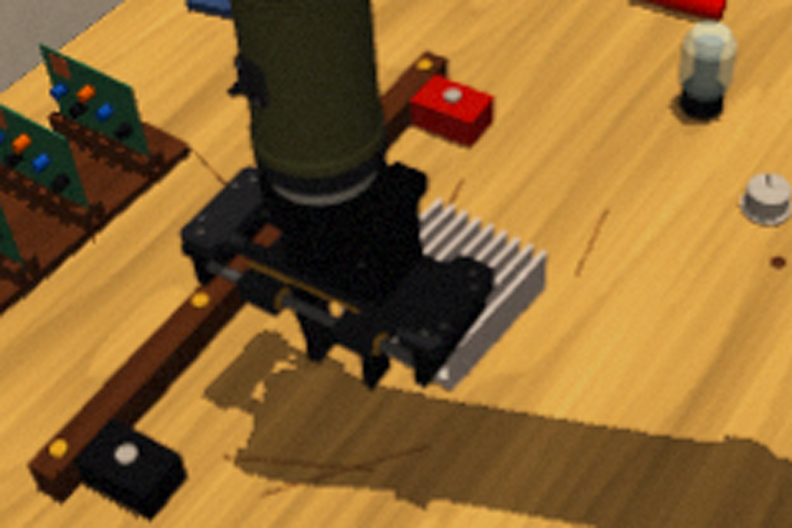

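```bash
python3 -m pendant '[{"travel":[0.007,0,0],"twist":0},{"travel":[0.014,0,0],"twist":0},{"travel":[0.018,0,0],"twist":0},{"travel":[0.018,0,0],"twist":0}]'
python3 - <<'E'
from h import *
go(.508,-.02,.015,2.05)
im=snap("side","s4.png");c=im[190:290,190:310]
cv2.imwrite("pics/s4c.png",cv2.resize(c[:,:,::-1],None,fx=5,fy=5,interpolation=cv2.INTER_CUBIC))
E
```

```text
time: 4.4
position: [0.5024, 0.0802, 0.0007]
tool_rot: [-0.026, 1.573, 0.027]
ft_force: [0.5, 0.1, 0.7]
grip_width: 0.397
pos [0.5024 0.0802 0.0007] zang 1.94 t 4.4 F [0.5 0.1 0.7] q [ 0.47  0.3  -0.76  1.98  0.25  0.96 -0.37]
travel [-0.0144 -0.1003  0.0021] twist -0.002
```

View pics/s4c.png

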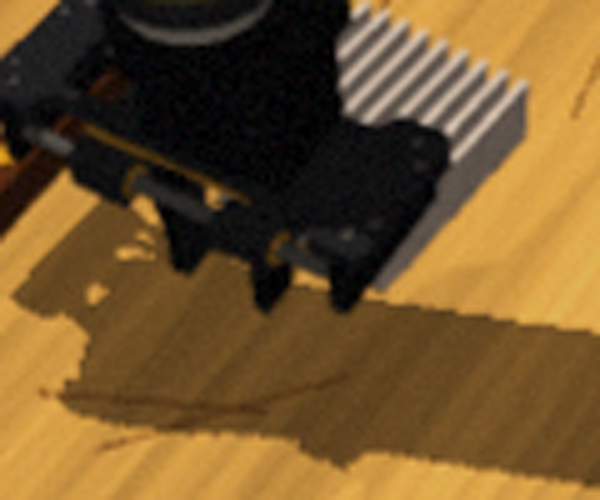

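```bash
python3 -m pendant '[{"travel":[0.008,-0.01,0],"twist":0},{"travel":[0.01,-0.025,0],"twist":0},{"travel":[0.01,-0.033,0],"twist":0},{"travel":[0.01,-0.04,0],"twist":0},{"travel":[0.01,-0.047,0],"twist":0},{"travel":[0.01,-0.054,0],"twist":0},{"travel":[0.01,-0.061,0],"twist":0}]'
python3 - <<'E'
from h import *
go(.508,-.03,-.008,2.05)
im=snap("side","s5.png");c=im[130:290,130:370]
cv2.imwrite("pics/s5c.png",cv2.resize(c[:,:,::-1],None,fx=3.3,fy=3.3,interpolation=cv2.INTER_CUBIC))
E
```

```text
time: 5.32
position: [0.5046, 0.0192, -0.0091]
tool_rot: [-0.026, 1.573, 0.027]
ft_force: [-0.4, 1.7, -1.2]
grip_width: 0.401
pos [ 0.5046  0.0192 -0.0091] zang 1.96 t 5.325 F [-0.4  1.7 -1.2] q [ 0.57  0.3  -0.73  1.99  0.24  0.94 -0.25]
travel [-0.0011 -0.0493  0.0017] twist -0.002
```

View pics/s5c.png

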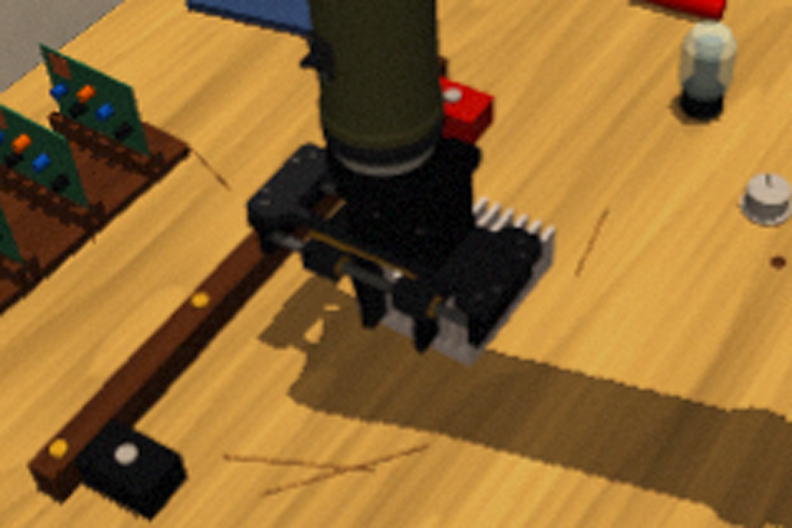

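The heatsink's near corner moved from crop (450,390) to (472,365), so the push works. I'll continue about 45 mm, back off, lift and look.

```bash
python3 -m pendant '[{"travel":[0,-0.007,0],"twist":0},{"travel":[0,-0.014,0],"twist":0},{"travel":[0,-0.021,0],"twist":0},{"travel":[0,-0.028,0],"twist":0},{"travel":[0,-0.035,0],"twist":0},{"travel":[0,-0.042,0],"twist":0},{"travel":[0,-0.046,0],"twist":0},{"travel":[0,-0.03,0],"twist":0},{"travel":[-0.03,-0.02,0],"twist":0},{"travel":[-0.08,-0.02,0],"twist":0}]'
python3 - <<'E'
from h import *
im=snap("side","s6.png");c=im[130:290,130:370]
cv2.imwrite("pics/s6c.png",cv2.resize(c[:,:,::-1],None,fx=3.3,fy=3.3,interpolation=cv2.INTER_CUBIC))
im=snap("top","t6.png");c=im[140:260,160:440]
cv2.imwrite("pics/t6c.png",cv2.resize(c[:,:,::-1],None,fx=2.85,fy=2.85,interpolation=cv2.INTER_CUBIC))
go(.4,-.09,.08,-87.95)
E
```

```text
time: 6.62
position: [0.5038, -0.0004, 0.0705]
tool_rot: [-0.028, 1.576, 0.028]
ft_force: [0.9, -1.2, 0.1]
grip_width: 0.4
pos [ 0.5098 -0.001   0.076 ] zang 1.98 t 6.725 F [ 1.2  0.2 -0. ] q [ 0.65  0.17 -0.76  1.92  0.14  1.09 -0.13]
travel [-0.0046 -0.0852 -0.1127] twist 1.569
```

View pics/s6c.png

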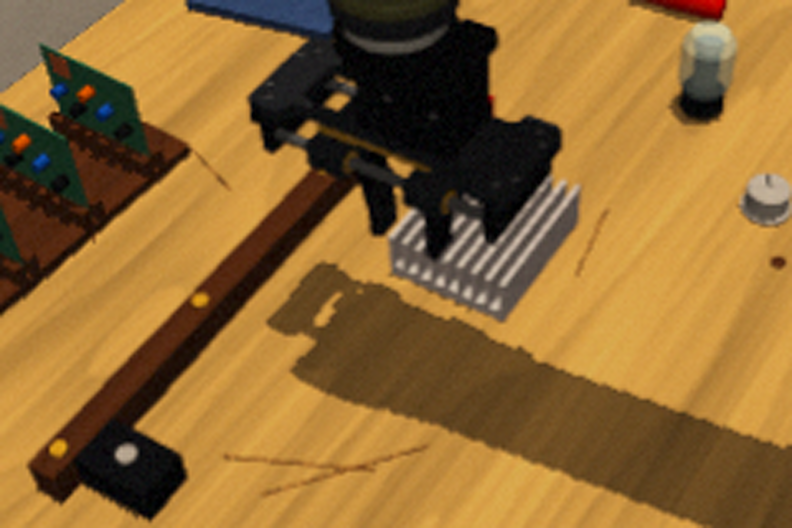

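View pics/t6c.png

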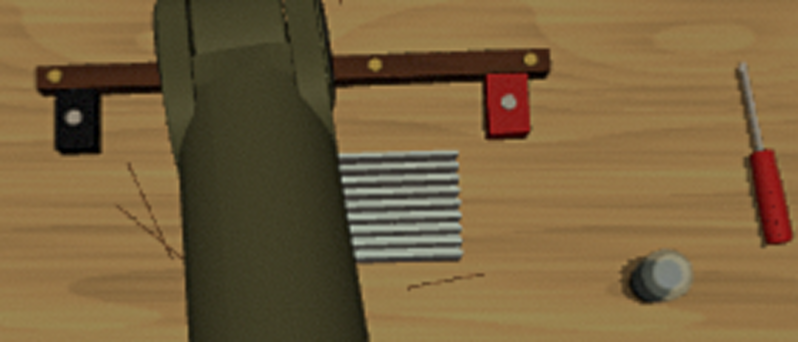

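```bash
python3 - <<'E'
from h import *
o=np.array([160,140]);P=lambda l:(np.array(l,float)+.5)/2.85-.5+o
S=lambda l:(np.array(l,float)+.5)/3.3-.5+130
print(ray("top",P([(458,153),(461,258),(358,262),(341,155)]),.04).round(4))
print(ray("side",S([(392,238),(580,187),(505,290)]),.04).round(4))
go(.42,-.097,.09,-87.95)
E
```

```text
[[ 0.555  -0.1573  0.04  ]
 [ 0.4548 -0.1585  0.04  ]
 [ 0.4509 -0.0629  0.04  ]
 [ 0.553  -0.0467  0.04  ]]
[[ 0.5537 -0.0406  0.04  ]
 [ 0.4609 -0.1627  0.04  ]
 [ 0.4545 -0.0409  0.04  ]]
pos [ 0.5098 -0.001   0.076 ] zang 1.98 t 6.725 F [ 1.2  0.2 -0. ] q [ 0.65  0.17 -0.76  1.92  0.14  1.09 -0.13]
travel [-0.0144 -0.0929 -0.0929] twist 1.569
```

```bash
python3 -m pendant '[{"travel":[-0.015,-0.01,-0.01],"twist":0.16},{"travel":[-0.015,-0.02,-0.02],"twist":0.32},{"travel":[-0.015,-0.03,-0.03],"twist":0.48},{"travel":[-0.015,-0.04,-0.04],"twist":0.64},{"travel":[-0.015,-0.05,-0.05],"twist":0.8},{"travel":[-0.015,-0.06,-0.06],"twist":0.96},{"travel":[-0.015,-0.07,-0.07],"twist":1.12},{"travel":[-0.015,-0.08,-0.08],"twist":1.28},{"travel":[-0.015,-0.09,-0.09],"twist":1.44},{"travel":[-0.015,-0.096,-0.093],"twist":1.57}]' 0.2
python3 - <<'E'
from h import *
go(.42,-.10,-.009,-87.95)
E
```

```text
time: 7.98
position: [0.4192, -0.1003, 0.0902]
tool_rot: [1.187, 1.216, -1.184]
ft_force: [0.6, -0.1, 0.3]
grip_width: 0.605
pos [ 0.4192 -0.1003  0.0902] zang -88.24 t 7.975 F [ 0.6 -0.1  0.3] q [ 0.79 -0.06 -0.6   2.08 -0.04  1.1  -1.33]
travel [ 0.0992  0.0002 -0.0007] twist -0.005
```

```bash
python3 -m pendant '[{"travel":[0.04,0,0],"twist":-0.005},{"travel":[0.08,0,0],"twist":-0.005},{"travel":[0.095,0,0],"twist":-0.005},{"travel":[0.099,0,0],"twist":-0.005},{"travel":[0.099,0,0],"twist":-0.005}]'
python3 - <<'E'
from h import *
go(.632-.05-.05-.01,-.10,-.009,-87.95)
im=snap("side","s7.png");c=im[130:290,130:370]
cv2.imwrite("pics/s7c.png",cv2.resize(c[:,:,::-1],None,fx=3.3,fy=3.3,interpolation=cv2.INTER_CUBIC))
E
```

```text
time: 8.6
position: [0.4208, -0.1008, -0.008]
tool_rot: [1.183, 1.217, -1.179]
ft_force: [-0.2, 0.2, 1.3]
grip_width: 0.602
pos [ 0.4208 -0.1008 -0.008 ] zang -87.94 t 8.6 F [-0.2  0.2  1.3] q [ 0.77  0.1  -0.61  2.17  0.08  0.88 -1.43]
travel [0.0018 0.1012 0.0029] twist 0.0
```

View pics/s7c.png

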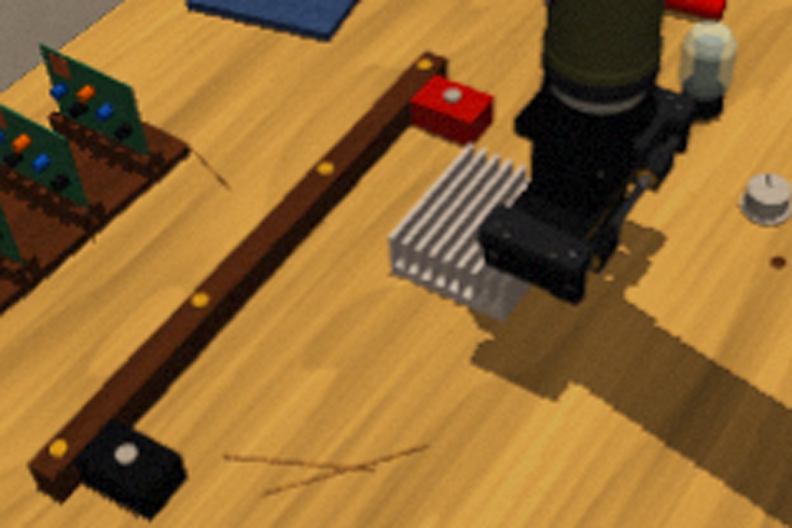

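```bash
python3 -m pendant '[{"travel":[0,0.015,0],"twist":0},{"travel":[0,0.024,0],"twist":0},{"travel":[0,0.032,0],"twist":0},{"travel":[0,0.04,0],"twist":0},{"travel":[0,0.048,0],"twist":0},{"travel":[0,0.056,0],"twist":0},{"travel":[0,0.064,0],"twist":0},{"travel":[0,0.072,0],"twist":0},{"travel":[0,0.08,0],"twist":0},{"travel":[0,0.086,0],"twist":0}]'
python3 - <<'E'
from h import *
go(.526,-.10,-.009,-87.95)
im=snap("side","s8.png");c=im[130:290,130:370]
cv2.imwrite("pics/s8c.png",cv2.resize(c[:,:,::-1],None,fx=3.3,fy=3.3,interpolation=cv2.INTER_CUBIC))
E
```

```text
time: 9.9
position: [0.5075, -0.0977, -0.0071]
tool_rot: [1.184, 1.217, -1.179]
ft_force: [-2.7, 0.1, -1.3]
grip_width: 0.603
pos [ 0.5075 -0.0977 -0.0071] zang -87.95 t 9.9 F [-2.7  0.1 -1.3] q [ 0.68  0.28 -0.6   1.98  0.2   0.93 -1.56]
travel [0.0021 0.0184 0.0029] twist 0.0
```

View pics/s8c.png

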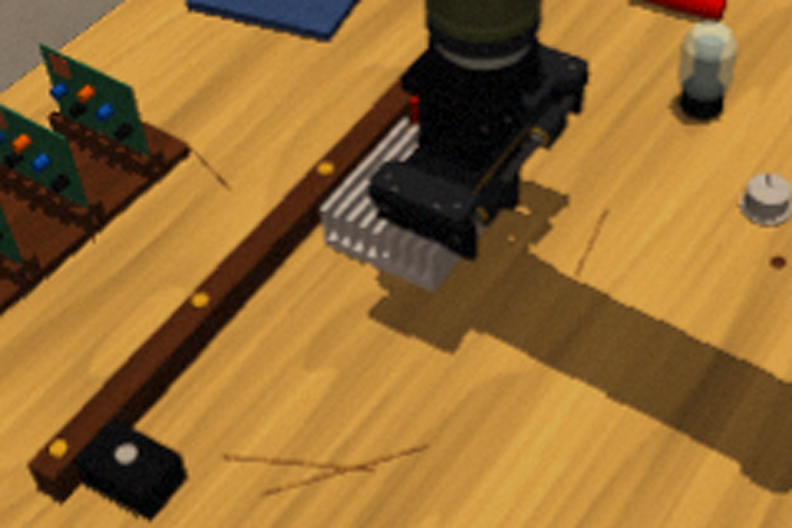

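The heatsink is now close to the fence: its corner is at crop (322,215) and the fence edge is about 15 px away. I'll creep in and watch the force.

```bash
python3 -m pendant '[{"travel":[0,0.005,0],"twist":0},{"travel":[0,0.009,0],"twist":0},{"travel":[0,0.012,0],"twist":0},{"travel":[0,0.014,0],"twist":0}]'; python3 -m pendant '[{"travel":[0,0.002,0],"twist":0},{"travel":[0,0.004,0],"twist":0}]'
```

```text
time: 10.45
position: [0.5223, -0.0972, -0.0067]
tool_rot: [1.184, 1.216, -1.178]
ft_force: [-4.0, 0.2, -0.3]
grip_width: 0.6
time: 10.7
position: [0.5231, -0.0972, -0.0068]
tool_rot: [1.181, 1.221, -1.183]
ft_force: [-14.5, -0.5, 11.8]
grip_width: 0.601
```

```bash
python3 -m pendant '[{"travel":[0,-0.01,0],"twist":0},{"travel":[0,-0.03,0],"twist":0},{"travel":[0,-0.05,0],"twist":0},{"travel":[-0.04,-0.06,0],"twist":0},{"travel":[-0.09,-0.06,0],"twist":0},{"travel":[-0.1,-0.06,0],"twist":0}]' -0.2
python3 - <<'E'
from h import *
go(.59,.01,.10,2.05)
im=snap("side","s9.png");c=im[130:290,130:370]
cv2.imwrite("pics/s9c.png",cv2.resize(c[:,:,::-1],None,fx=3.3,fy=3.3,interpolation=cv2.INTER_CUBIC))
im=snap("top","t9.png");c=im[140:260,160:440]
cv2.imwrite("pics/t9c.png",cv2.resize(c[:,:,::-1],None,fx=2.85,fy=2.85,interpolation=cv2.INTER_CUBIC))
E
```

```text
time: 11.45
position: [0.4667, -0.0996, 0.0972]
tool_rot: [1.182, 1.211, -1.178]
ft_force: [0.3, -0.6, -1.4]
grip_width: 0.404
pos [ 0.4667 -0.0996  0.0972] zang -87.95 t 11.45 F [ 0.3 -0.6 -1.4] q [ 0.78  0.04 -0.63  1.98  0.04  1.11 -1.41]
travel [-0.0023  0.1272 -0.1051] twist -1.571
```

View pics/s9c.png

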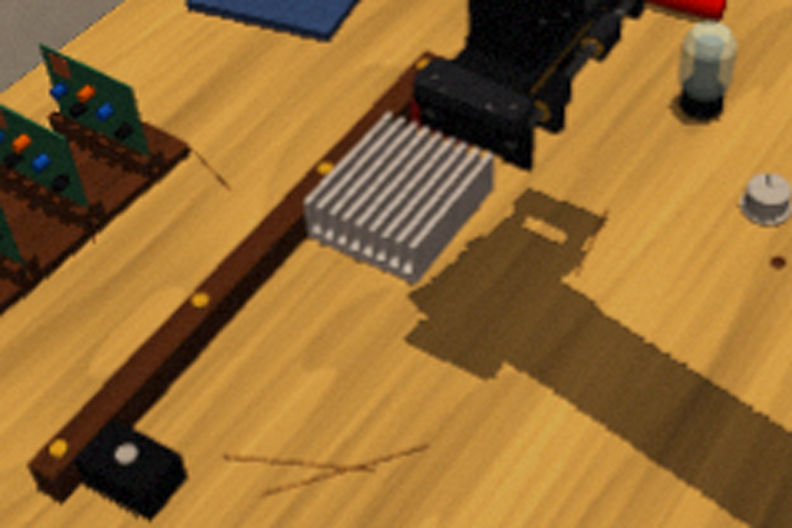

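View pics/t9c.png

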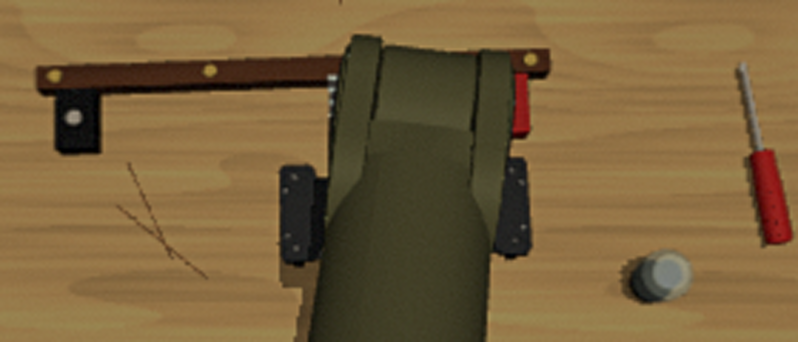

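```bash
python3 -m pendant '[{"travel":[-0.01,0.01,-0.02],"twist":-0.16},{"travel":[-0.01,0.02,-0.035],"twist":-0.32},{"travel":[-0.01,0.03,-0.05],"twist":-0.48},{"travel":[-0.01,0.04,-0.065],"twist":-0.64},{"travel":[-0.01,0.055,-0.08],"twist":-0.8},{"travel":[-0.01,0.07,-0.095],"twist":-0.96},{"travel":[-0.01,0.085,-0.105],"twist":-1.12},{"travel":[-0.005,0.1,-0.11],"twist":-1.28},{"travel":[-0.003,0.115,-0.11],"twist":-1.44},{"travel":[-0.003,0.12,-0.11],"twist":-1.571}]'
python3 -c "
from h import *
go(.583,.01,-.009,2.05)"
```

```text
time: 12.8
position: [0.5806, 0.0154, 0.0956]
tool_rot: [-0.036, 1.566, 0.028]
ft_force: [-0.2, 0.6, -0.7]
grip_width: 0.399
pos [0.5806 0.0154 0.0956] zang 2.36 t 12.8 F [-0.2  0.6 -0.7] q [ 0.63  0.35 -0.85  1.73  0.29  1.19 -0.25]
travel [ 0.1046 -0.005   0.0017] twist 0.005
```

```bash
python3 -m pendant '[{"travel":[0.04,0,0],"twist":0.005},{"travel":[0.08,0,0],"twist":0.005},{"travel":[0.1,0,0],"twist":0.005},{"travel":[0.105,0,0],"twist":0.005},{"travel":[0.105,-0.015,0],"twist":0.005},{"travel":[0.105,-0.03,0],"twist":0.005},{"travel":[0.105,-0.038,0],"twist":0.005}]'
python3 - <<'E'
from h import *
go(.586,-.053,-.009,2.05)
im=snap("side","s10.png");c=im[130:290,130:370]
cv2.imwrite("pics/s10c.png",cv2.resize(c[:,:,::-1],None,fx=3.3,fy=3.3,interpolation=cv2.INTER_CUBIC))
E
```

```text
time: 13.68
position: [0.5836, -0.0257, -0.0082]
tool_rot: [-0.031, 1.564, 0.021]
ft_force: [-0.1, -0.1, -0.1]
grip_width: 0.397
pos [ 0.5836 -0.0257 -0.0082] zang 1.91 t 13.675 F [-0.1 -0.1 -0.1] q [ 0.63  0.48 -0.77  1.81  0.4   1.01 -0.27]
travel [ 0.001  -0.0273  0.0014] twist -0.002
```

View pics/s10c.png

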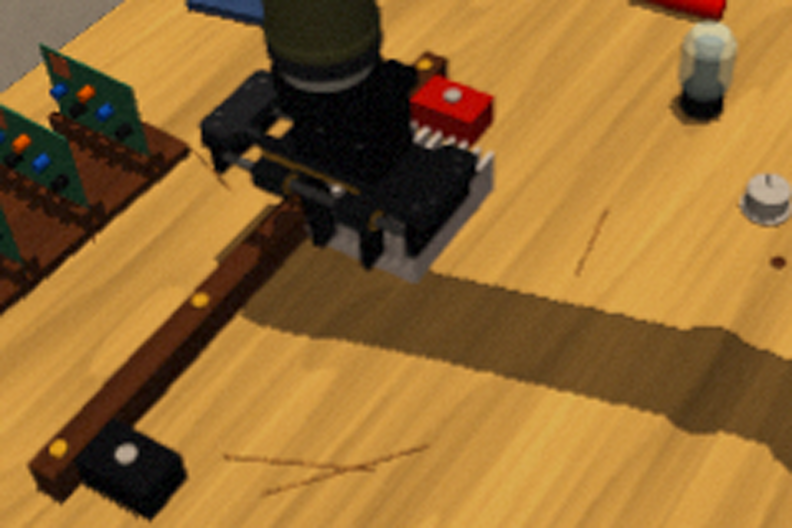

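Both fingertips, at crop (318,240) and (368,265), are at the end face, and the fence is clear of them. I'll push on to the stop.

```bash
python3 -m pendant '[{"travel":[0,-0.005,0],"twist":0},{"travel":[0,-0.01,0],"twist":0},{"travel":[0,-0.015,0],"twist":0},{"travel":[0,-0.019,0],"twist":0},{"travel":[0,-0.022,0],"twist":0}]'; python3 -m pendant '[{"travel":[0,-0.003,0],"twist":0},{"travel":[0,-0.005,0],"twist":0}]'
```

```text
time: 14.35
position: [0.5843, -0.0473, -0.0081]
tool_rot: [-0.03, 1.564, 0.022]
ft_force: [-1.2, 4.1, 1.8]
grip_width: 0.401
time: 14.6
position: [0.5846, -0.0524, -0.0081]
tool_rot: [-0.03, 1.564, 0.022]
ft_force: [-0.9, 5.4, 1.3]
grip_width: 0.4
```

```bash
python3 -m pendant '[{"travel":[0,-0.002,0],"twist":0},{"travel":[0,-0.003,0],"twist":0}]'; python3 - <<'E'
from h import *
im=snap("side","s11.png");c=im[130:290,130:370]
cv2.imwrite("pics/s11c.png",cv2.resize(c[:,:,::-1],None,fx=3.3,fy=3.3,interpolation=cv2.INTER_CUBIC))
E
```

```text
time: 14.85
position: [0.5846, -0.0555, -0.0081]
tool_rot: [-0.03, 1.564, 0.022]
ft_force: [-1.0, 4.3, 1.9]
grip_width: 0.398
```

View pics/s11c.png

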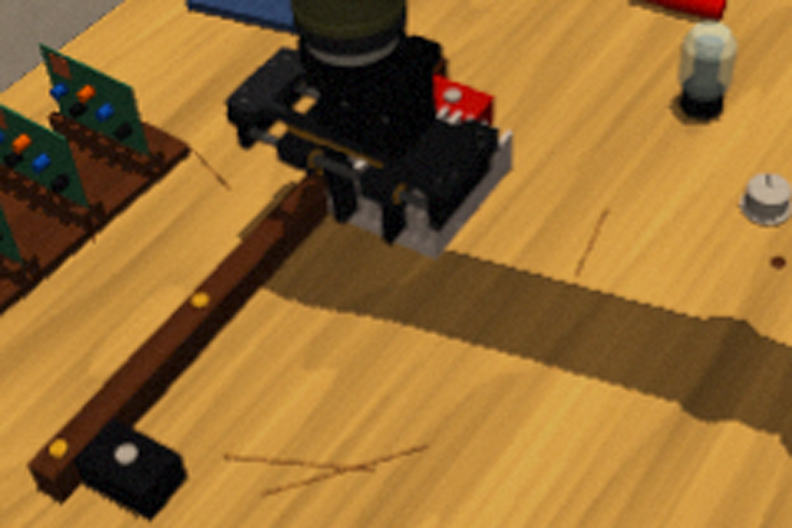

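The force is still only sliding friction at 4–5 N, so the heatsink hasn't reached the stop. I'll continue in small steps.

```bash
python3 -m pendant '[{"travel":[0,-0.0015,0],"twist":0},{"travel":[0,-0.003,0],"twist":0}]';python3 -m pendant '[{"travel":[0,-0.0015,0],"twist":0},{"travel":[0,-0.003,0],"twist":0}]'
```

```text
time: 15.15
position: [0.5848, -0.0582, -0.008]
tool_rot: [-0.03, 1.564, 0.023]
ft_force: [-1.2, 7.6, 0.8]
grip_width: 0.402
time: 15.4
position: [0.5846, -0.0582, -0.008]
tool_rot: [-0.028, 1.564, 0.027]
ft_force: [-1.5, 10.2, 1.8]
grip_width: 0.404
```

```bash
python3 -m pendant '[{"travel":[0,-0.003,0],"twist":0},{"travel":[0,-0.005,0],"twist":0}]'; python3 -m pendant '[{"travel":[0,0.005,0],"twist":0},{"travel":[0,0.03,0],"twist":0},{"travel":[-0.03,0.06,0],"twist":0},{"travel":[-0.08,0.1,0],"twist":0},{"travel":[-0.1,0.14,0],"twist":0},{"travel":[-0.1,0.15,0],"twist":0}]'
python3 - <<'E'
from h import *
go(.42,-.12,.09,-87.95)
im=snap("side","s12.png");c=im[130:290,130:370]
cv2.imwrite("pics/s12c.png",cv2.resize(c[:,:,::-1],None,fx=3.3,fy=3.3,interpolation=cv2.INTER_CUBIC))
im=snap("top","t12.png");c=im[140:260,160:440]
cv2.imwrite("pics/t12c.png",cv2.resize(c[:,:,::-1],None,fx=2.85,fy=2.85,interpolation=cv2.INTER_CUBIC))
E
```

```text
time: 15.65
position: [0.5844, -0.0581, -0.008]
tool_rot: [-0.025, 1.565, 0.033]
ft_force: [-1.8, 14.0, 2.7]
grip_width: 0.403
time: 16.4
position: [0.5799, 0.0932, 0.0953]
tool_rot: [-0.028, 1.56, 0.035]
ft_force: [-0.2, -1.0, 0.4]
grip_width: 0.403
pos [0.5799 0.0932 0.0953] zang 2.28 t 16.4 F [-0.2 -1.   0.4] q [ 0.52  0.37 -0.87  1.72  0.3   1.18 -0.39]
travel [ 0.0026 -0.2067 -0.1683] twist 1.575
```

View pics/s12c.png

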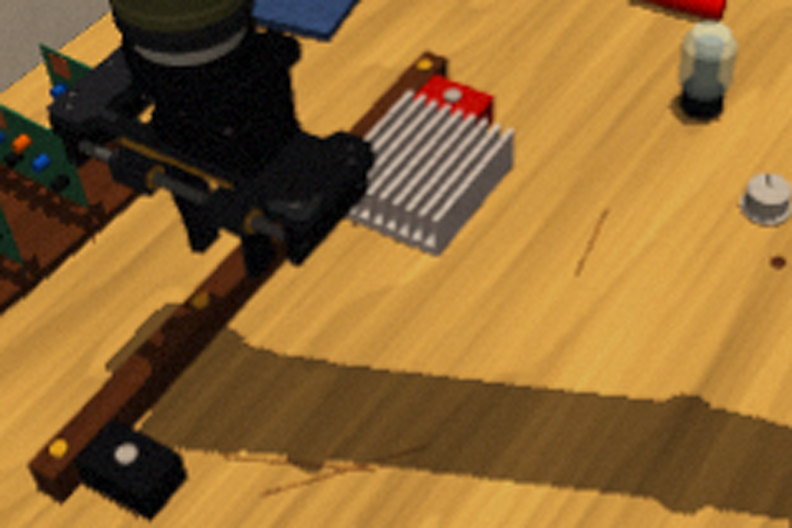

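View pics/t12c.png

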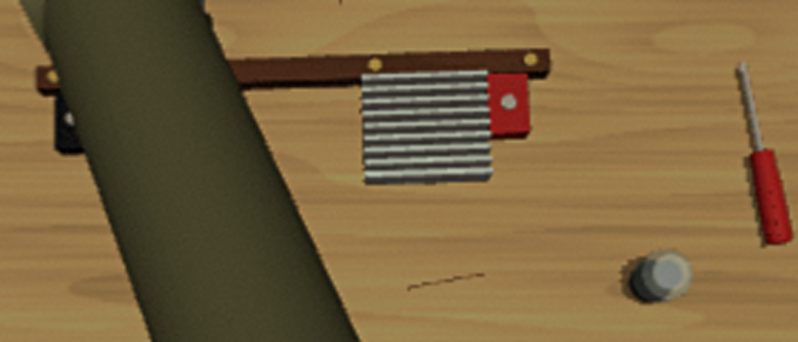

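```bash
python3 - <<'E'
from h import *
P=lambda l:(np.array(l,float)+.5)/2.85-.5+np.array([160,140])
h=ray("top",P([(362,75),(488,70),(491,181),(366,184)]),.04);print(h.round(4),h.mean(0))
print(np.degrees(np.arctan2(*(h[0]-h[1])[:2])),np.degrees(np.arctan2(*(h[3]-h[2])[:2])))
f=ray("top",P([(55,76),(210,70),(375,65),(531,59)]),.03)
a=np.polyfit(f[:,1],f[:,0],1);print("fence face at corners",np.polyval(a,h[:2,1])-.012,np.degrees(np.arctan(a[0])))
E
```

```text
[[ 0.6318 -0.0666  0.04  ]
 [ 0.6366 -0.1872  0.04  ]
 [ 0.528  -0.1878  0.04  ]
 [ 0.525  -0.0704  0.04  ]] [ 0.58034712 -0.12800293  0.04      ]
-2.284872372377497 -1.4434719558519518
fence face at corners [0.63282307 0.63718818] -2.0725399444241495
```

```bash
python3 -m pendant '[{"travel":[-0.01,-0.01,-0.03],"twist":0.16},{"travel":[-0.01,-0.03,-0.055],"twist":0.32},{"travel":[-0.01,-0.05,-0.08],"twist":0.48},{"travel":[-0.01,-0.075,-0.1],"twist":0.64},{"travel":[-0.01,-0.1,-0.12],"twist":0.8},{"travel":[-0.01,-0.125,-0.134],"twist":0.96},{"travel":[-0.01,-0.15,-0.134],"twist":1.12},{"travel":[-0.01,-0.175,-0.134],"twist":1.28},{"travel":[-0.005,-0.2,-0.134],"twist":1.44},{"travel":[0,-0.212,-0.134],"twist":1.575}]' 0.2
python3 -c "
from h import *
go(.455,-.124,-.008,-87.95)"
```

```text
time: 17.75
position: [0.4505, -0.1307, 0.0897]
tool_rot: [1.196, 1.219, -1.189]
ft_force: [-1.0, -0.2, -0.4]
grip_width: 0.598
pos [ 0.4505 -0.1307  0.0897] zang -88.69 t 17.75 F [-1.  -0.2 -0.4] q [ 0.87  0.04 -0.65  1.99  0.03  1.11 -1.34]
travel [ 0.0978  0.0043 -0.0063] twist -0.013
```

```bash
python3 -m pendant '[{"travel":[0.04,0,-0.006],"twist":-0.013},{"travel":[0.08,0,-0.006],"twist":-0.013},{"travel":[0.097,0,-0.006],"twist":-0.013},{"travel":[0.097,0.015,-0.006],"twist":-0.013},{"travel":[0.097,0.035,-0.006],"twist":-0.013},{"travel":[0.097,0.05,-0.006],"twist":-0.013},{"travel":[0.097,0.06,-0.006],"twist":-0.013},{"travel":[0.097,0.067,-0.006],"twist":-0.013},{"travel":[0.097,0.07,-0.006],"twist":-0.013}]';python3 -m pendant '[{"travel":[0,0.0015,0],"twist":0},{"travel":[0,0.003,0],"twist":0}]'
```

```text
time: 18.88
position: [0.5209, -0.1228, -0.0069]
tool_rot: [1.186, 1.226, -1.179]
ft_force: [-0.4, 0.2, 0.7]
grip_width: 0.602
time: 19.12
position: [0.5237, -0.1227, -0.007]
tool_rot: [1.186, 1.226, -1.179]
ft_force: [-0.2, -0.4, 0.6]
grip_width: 0.596
```

```bash
python3 -m pendant '[{"travel":[0,0.0015,0],"twist":0},{"travel":[0,0.003,0],"twist":0}]';python3 -m pendant '[{"travel":[0,0.0015,0],"twist":0},{"travel":[0,0.003,0],"twist":0}]'
```

```text
time: 19.38
position: [0.5235, -0.1228, -0.0074]
tool_rot: [1.183, 1.23, -1.184]
ft_force: [-9.4, 0.1, 6.8]
grip_width: 0.596
time: 19.62
position: [0.5233, -0.1229, -0.0077]
tool_rot: [1.18, 1.235, -1.189]
ft_force: [-12.3, -0.3, 10.6]
grip_width: 0.602
```

```bash
python3 -m pendant '[{"travel":[0,-0.01,0],"twist":0},{"travel":[0,-0.03,0],"twist":0},{"travel":[-0.02,-0.05,0],"twist":0},{"travel":[-0.07,-0.06,0],"twist":0},{"travel":[-0.13,-0.06,0],"twist":0},{"travel":[-0.18,-0.06,-0.03],"twist":0},{"travel":[-0.2,-0.06,-0.09],"twist":0},{"travel":[-0.2,-0.06,-0.15],"twist":0},{"travel":[-0.2,-0.06,-0.21],"twist":0},{"travel":[-0.2,-0.06,-0.23],"twist":0}]'
python3 - <<'E'
from h import *
im=snap("side","s13.png");c=im[130:290,130:370]
cv2.imwrite("pics/s13c.png",cv2.resize(c[:,:,::-1],None,fx=3.3,fy=3.3,interpolation=cv2.INTER_CUBIC))
im=snap("top","t13.png");c=im[140:260,160:440]
cv2.imwrite("pics/t13c.png",cv2.resize(c[:,:,::-1],None,fx=2.85,fy=2.85,interpolation=cv2.INTER_CUBIC))
a=cv2.imread("pics/t0.png").astype(int);d=abs(a-im[:,:,::-1]).max(2)
for n,(u,v) in dict(ta=(140,221),tb=(390,237),sock=(166,281),knob=(358,275),drv=(428,195)).items(): print(n,d[v-14:v+15,u-14:u+15].max())
E
```

```text
time: 20.88
position: [0.4569, 0.1091, 0.1939]
tool_rot: [1.176, 1.236, -1.183]
ft_force: [-0.6, -1.5, -0.7]
grip_width: 0.6
ta 85
tb 25
sock 80
knob 24
drv 24
```

View pics/s13c.png

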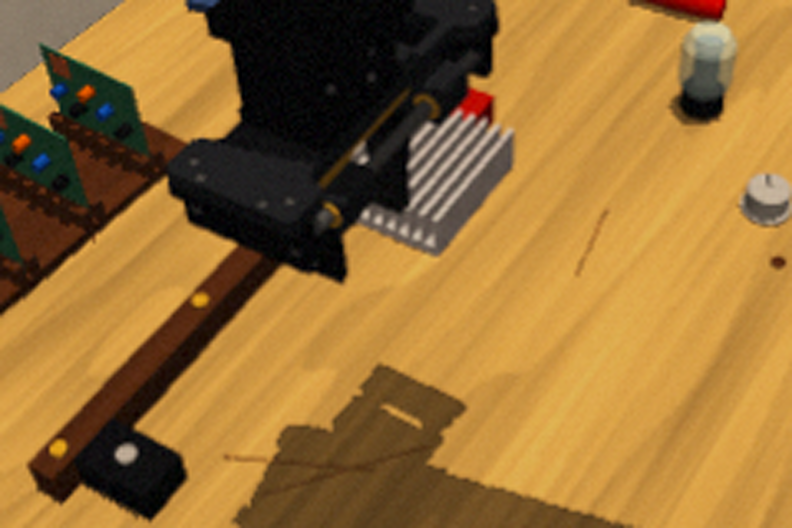

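View pics/t13.png

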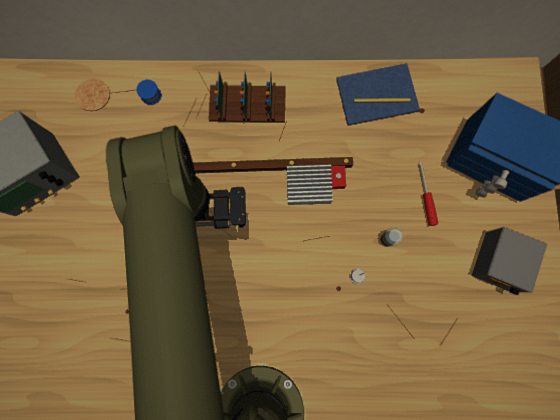

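View pics/t13c.png

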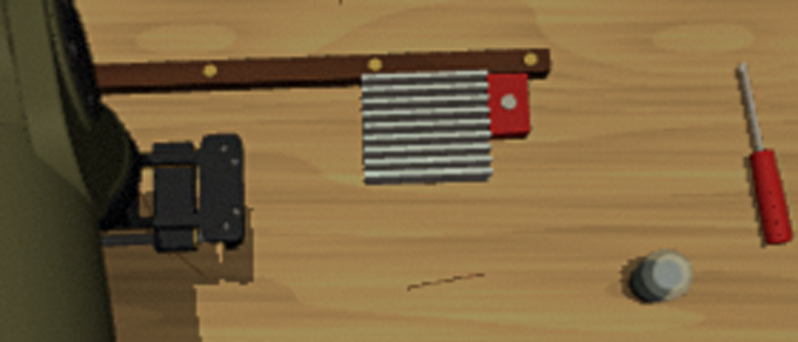

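```bash
python3 - <<'E'
from h import *
a=cv2.imread("pics/s0.png").astype(int);b=cv2.imread("pics/s13.png").astype(int);d=abs(a-b).max(2)
for n,(u,v) in dict(ta=(172,333),sock=(260,354),tb=(344,152),knob=(362,189)).items(): print(n,d[v-16:v+17,u-14:u+15].max(),np.median(d[v-16:v+17,u-14:u+15]))
print(ctrl.get_state()["ft_force"],ctrl.get_state()["qd"])
cv2.imwrite("pics/s13d.png",b[290:400,120:320].astype(np.uint8).repeat(3,0).repeat(3,1))
E
```

```text
ta 28 18.0
sock 28 17.0
tb 29 20.0
knob 29 22.0
[ 0.07238017  0.53269855 -0.2096503 ] [0.03393515 0.00320492 0.06870415 0.00847695 0.02510053 0.00952208
 0.03412775]
```

View pics/s13d.png

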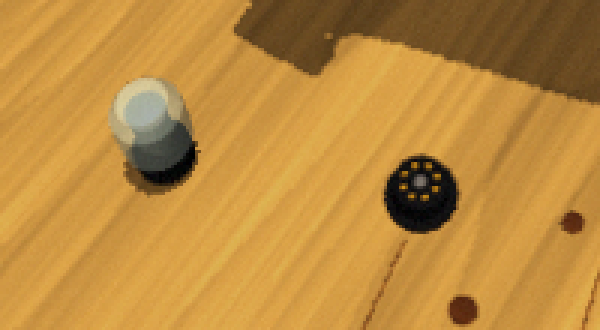

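The tube at (150,130) and the socket at (420,193) stand exactly as before; only the overall brightness has changed. I'm handing the job in.

```bash
python3 -c "
from bench import ctrl
print(ctrl.close_job())"
```

```text
the job is handed in; nothing more can be done
None
```

The heatsink is flat against the walnut fence with its end up against the red stop, and I handed the job in at about 21 s of the 45 s allowed. I pushed it about 65 mm along y, then onto the fence, then along the fence to the stop, and finished with a light push square to the fence.

**Against the fence:** The heatsink's two fence-side corners measured within about 1 mm of the fence face, which is inside the 2 mm calibration. The last push met resistance straight away (12 N) and the heatsink did not move.

**Against the stop:** The fingers stalled at 10–14 N, and the top view shows no gap at the red stop.

**Other items:** The tubes, valve socket, knob and screwdriver look unchanged from the first pictures. Tube a and the socket were hidden by the arm in the last top view, so I checked those two in the side view. The gripper is raised and touching nothing.

**What went wrong:** My first push went over the heatsink without moving it, because the open fingertips sit about 25 mm above the stated tool point. I lowered the tool to allow for that. The end-on angles in the top view differed slightly (2.3° and 1.4°, against 2.1° for the fence); I put that down to how well I could pick the edges.

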